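# Clear the scrapped crank arm and snap the lid on the parts tub

### The job

The parts tub on the bench will not close because a scrapped crank arm is sticking out of it: take the crank arm out and drop it into the open scrap crate, where it must lie inside. Then take the tub's rectangular lid from the sloping stand, put it on the tub handle up, and press it down against its stiff seals until it sits fully home and level all round, then let go of it. Leave the other things on the bench where they are.

Things in the scene. Friction and masses are not known exactly. Their poses are not given: they have to be found in the camera images.
- tub: Open grey plastic tub, fixed: 130 (x) x 180 (y) x 80 mm high, walls and floor 10 mm, mouth 110 x 160. Origin: centre of its underside, z up. On its long walls near the corners (x +-60, y +-72) black rubber seal blocks stand 8 mm above the rim; each slides down stiffly (4 N) and stays down: a lid just laid on rests 8 mm high and needs some 16 N, pressed near its middle. Floor rib at y = -49 mm.
- tub_rim (a point): Centre of the tub's mouth, at the height of its rim (80 mm above the bench); axes as the tub's.
- lid: Rectangular grey lid, 0.16 kg: plate 186 (x) x 136 (y) x 6 mm. Origin: centre of the plate's underside, z out of its upper side, where a middle ridge 110 (x) x 20 (y) mm rises to z = 36 mm. Below: plug 154 x 104 to z = -9, then 146 x 96 to z = -18 mm; 3 mm play in the tub's mouth, either way round. Starts on the stand, tilted 35 degrees. Seated: origin at tub_rim, x along the tub's y.
- stand: Plywood stand, fixed, 180 (x) x 130 (y) mm, its board sloping 35 degrees: low at its -y side (to the robot's right), 105 mm high at +y, with an 8 mm lip near the low edge. Origin: centre of its footprint on the bench, z up. The board's middle is 62 mm above the bench.
- crank: Scrapped aluminium crank arm, 0.22 kg, 195 mm long (y): bar 22 mm wide (x), 14 mm thick (z = 0 to 14), round bosses 18 mm thick at its ends (diameter 34 at -y, 30 at +y). Origin: centre of its underside. Starts leaning in the tub: -y end on the tub's floor, +y end rising 31 degrees over the tub's +y wall and sticking out.
- crate: Open green plastic scrap crate, empty, fixed: 240 (x) x 160 (y) x 90 mm high, walls 6 mm. Origin at the centre of its underside, z up.
- can: Bystander: steel spray can, upright, diameter 52, 160 mm high; origin at the centre of its base.
- oil: Bystander: white oil bottle, upright, diameter 48, 140 mm high; origin at the centre of its base.
- tape: Bystander: roll of tape lying flat, diameter 90, 24 mm high; origin at the centre of its underside.
- round_lid: Bystander: round grey lid with a knob, lying flat, diameter 100, 30 mm high; it does not fit the tub. Origin at the centre of its underside.
- wrench: Bystander: steel wrench lying flat beyond the task's things, about 180 mm long along its x.
- driver: Bystander: screwdriver with a red handle lying on the right side, about 200 mm long along its x.
- sprocket: Bystander: dark steel stepped sprocket lying flat on the left side, diameter 92, 18 mm high; origin at the centre of its underside.
Not all that is in view belongs to the job. Leave any pink look-alike of the tub alone.

How it is judged:
By the outcome, as a careful person would: the job done as asked, in the order asked, and still so for the second after the job is handed in, with the robot touching nothing.
It also fails if it takes over 64 s, if anything falls off the work surface, if the arm or the gripper's body presses on something with over 40 N, if the wrist force passes 120 N, or if a joint passes its speed limit or range.

### The arm

A 7-joint arm with a two-finger parallel gripper is mounted at the origin on the work surface. World frame = base frame: x ahead of the robot, y to its left, z up, the work surface at z = 0. Lengths are in m, angles in rad, forces in N, time in s.
With the tool pointing down it reaches from about 0.4 to 0.85 m from the base axis. Payload 10.4 kg.
Tool frame: the origin (TCP) lies at the very end of the fingers, on their centre line; the grasp point (between the pads) lies 19 mm behind it; z points along the fingers, y is the line along which they close (so a half turn about z gives the same grasp; the last joint's range is limited). The gripper opens to 87 mm and grips with 3 to 60 N. Pads are 19 mm wide; open, the fingers measure 117 mm over their backs; the gripper's body (75 mm by 190 mm) begins 51 mm behind the grasp point.
Start: joints at [1.18, 0.332, -0.065, 1.46, 0.022, 1.35, -0.088], TCP at [0.225, -0.583, 0.223] pointing down, gripper open.
Joint ranges: [-2.6, 2.6], [-0.5, 2.12], [-1.47, 1.34], [0.16, 2.42], [-1.27, 4.41], [0.06, 2.06], [-2.6, 2.6]. Speed limits (rad/s): [2.22, 2.22, 2.79, 2.79, 3.14, 3.14, 3.14].

### API

Orientations are given as a unit quaternion [x, y, z, w].
In Python, from bench import status, camera, order gives the robot as it stands.
- The arm moves only by the tool jog_arm, never from a script. Its argument "plan" is a list of rows, each a list of 7 numbers: the turn, a rotation vector about the tool's x, y, z in rad, then the shift along the tool's x, y, z in mm, then the opening, from -1 (shut) to 1 (fully open). A call has 1 to 12 rows; each row is the pose to reach, as a shift and turn from the pose commanded when the call began, along the tool's axes at that moment; what a row does not reach only later rows make up. A row lasts 1/10 s, in which the tool goes at most 50 mm and 8.59 degrees, less where a joint would pass 70% of its speed; a pose out of reach is approached as far as the arm can. A call with a gripper value outside its range is refused whole. The fingers move at their own pace and stop on an object; "squeeze" is the grip in N (left out, the last holds). Time passes only in rows, so rows that repeat a pose let the fingers close. It gives the time, the measured TCP pose, the force, the opening and the grip force at its end, in the units of the state.
- status.read_state(): the state, without advancing time (a new reading comes with each control period).
- camera(name): name is "scene" or "top" or "wrist"; returns a dict with "image" (420x560x3 uint8, red, green, blue), "z_map" (420x560 float32, m along the optical axis (not along the pixel's ray), 0 where there is no reading), "fx", "fy", "cx", "cy" (pixels), "k1" (the pictures are not rectified: a ray, as slopes to the right and down, at radius r is drawn at 1 + k1 r^2 times it, then the intrinsics apply), "world_from_camera" (4x4, takes a point from camera to world coordinates); the wrist camera has in their place "mount" (4x4, takes a point from camera to tool coordinates, whose origin is the TCP and whose axes are the flange's). Camera axes: x right, y down, z forward; pixel columns grow to the right and rows downward; lengths in m; the calibration is good to about 2 mm. A picture is of the moment at which its call begins: read the wrist's pose just before it.
- order.close_job(): hands the job in; it is judged then, once.
The state is a dict: "time": time; "joint_positions": joint angles; "joint_vel": joint speeds; "joint_torque": joint torques, N m; "ee_pos": TCP position; "eef_rot": TCP orientation; "ft_force": force on the tool from outside, world axes, zero at the start; "torque": the same for the moment, N m; "width": finger opening in m; "grip_force": force on a finger pad.
Only numpy, scipy, OpenCV 4.12 (cv2) and the standard library are available. Lean on these libraries where they do the work, as an engineer would, in place of code of your own. Each camera call takes 0.05 s, during which the arm holds its last target. There are 200 camera calls.

## Working session

There is one attempt and no reset: what is moved stays moved. The work goes in short steps, Python scripts to look and compute and a tool call to move; the robot and the scene stay as the last step left them, time stands still between calls to the robot, and variables do not carry over. Pictures are saved under pics/ and viewed, at most 10 in all, crops included, and the job is handed in when it is done.

Besides the shell and the picture viewer there is one more tool, called after "Request:" by a JSON object that holds its "name" and its "arguments". jog_arm: Moves the arm, as the interface text tells. Its arguments: {"type":"object","properties":{"plan":{"type":"array"},"squeeze":{"type":"number"}},"required":["plan"]}

```bash
ls; mkdir -p pics; cat > h.py <<'E'
import numpy as np, cv2
from scipy.spatial.transform import Rotation as R
from bench import status, camera, order
def grab(name,save=None):
    s=status.read_state(); c=camera(name)
    if 'mount' in c:
        T=np.eye(4); T[:3,:3]=R.from_quat(s['eef_rot']).as_matrix(); T[:3,3]=s['ee_pos']
        c['world_from_camera']=T@np.array(c['mount'])
    if save: cv2.imwrite('pics/'+save,c['image'][:,:,::-1])
    return c
def slopes(c,uv):
    K=np.array([[c['fx'],0,c['cx']],[0,c['fy'],c['cy']],[0,0,1.]])
    return cv2.undistortPoints(np.array(uv,float).reshape(-1,1,2),K,np.array([c['k1'],0,0,0.]))[:,0]
def cloud(c):
    h,w=c['z_map'].shape; v,u=np.mgrid[:h,:w]
    s=slopes(c,np.stack([u,v],-1).reshape(-1,2)); z=c['z_map'].reshape(-1)
    P=np.c_[s*z[:,None],z]; T=np.array(c['world_from_camera'])
    W=P@T[:3,:3].T+T[:3,3]; W[z==0]=np.nan
    return W.reshape(h,w,3)
def plane(c,uv,h):
    s=slopes(c,uv);T=np.array(c['world_from_camera'])
    d=np.c_[s,np.ones(len(s))]@T[:3,:3].T
    return T[:3,3]+d*((h-T[2,3])/d[:,2])[:,None]
E
python3 - <<'E'
from h import *
a=grab('scene','s1.png');b=grab('top','t1.png')
print(status.read_state())
for c in(a,b):print({k:v for k,v in c.items() if k not in('image','z_map')})
np.savez('v1.npz',s=cloud(a),t=cloud(b),si=a['image'],ti=b['image'])
E
```

```text
pics
{'time': 0.1, 'joint_positions': array([ 1.18040988,  0.33280922, -0.06470464,  1.46085964,  0.02162799,
        1.34990688, -0.08847161]), 'joint_vel': array([ 0.00101203, -0.00130983,  0.00137   , -0.00377068, -0.00037944,
        0.00085182, -0.00249828]), 'joint_torque': array([ 2.61976951e-03, -6.24546933e+01,  2.54643249e-02, -3.90717101e+01,
       -6.13837293e-02,  3.67180305e-02,  7.02269790e-05]), 'ee_pos': array([ 0.2245833 , -0.58288038,  0.22183208]), 'eef_rot': array([ 9.83133712e-01,  1.82887098e-01, -1.58843055e-04, -6.23442785e-04]), 'ft_force': array([-0.42498351, -0.13745002, -0.67424271]), 'torque': array([ 0.00429184,  0.04054865, -0.00036389]), 'grip_force': 0.0, 'width': 0.08700350992726728}
{'fx': 509.21439906271655, 'fy': 509.21439906271655, 'cx': 277.669128495542, 'cy': 211.00952545636835, 'k1': -0.07309551819961106, 'world_from_camera': array([[-0.08222673,  0.72546607, -0.68332844,  1.5206668 ],
       [ 0.99642239,  0.07327586, -0.04210773,  0.05835411],
       [ 0.01952375, -0.68434614, -0.72889587,  1.13033663],
       [ 0.        ,  0.        ,  0.        ,  1.        ]])}
{'fx': 439.86930534585844, 'fy': 439.86930534585844, 'cx': 283.5199670734427, 'cy': 209.39974258325006, 'k1': 0.0066576162142577295, 'world_from_camera': array([[ 0.02252252, -0.99860581,  0.04774066,  0.45308192],
       [-0.9997367 , -0.02270632, -0.00331098, -0.00627089],
       [ 0.00439038, -0.04765352, -0.99885428,  1.54834913],
       [ 0.        ,  0.        ,  0.        ,  1.        ]])}
```

View pics/s1.png

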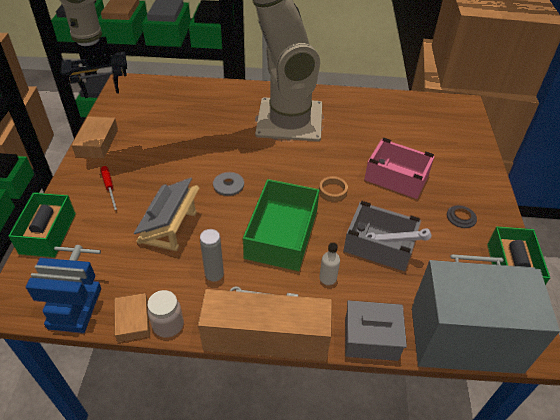

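View pics/t1.png

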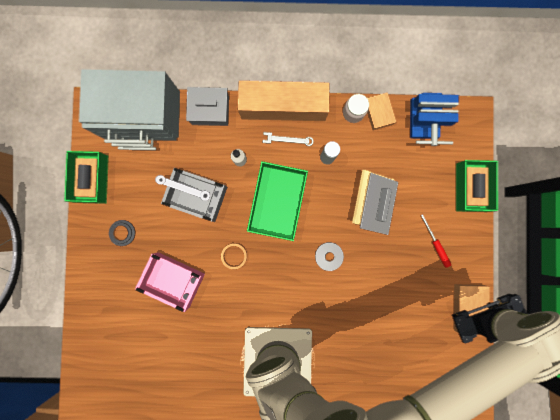

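Scene picture: grey tub with the crank at (382,237), pink look-alike at (400,165), green crate at (282,225), stand with rectangular lid at (165,212). In the top picture they are at (193,195), (170,280), (277,200) and (377,203). The grey box with a handle at top (207,105) is off in the clutter. The lid on the sloping stand and the grey tub holding the crank fit the description. I'll confirm them in a crop and measure.

```bash
cat > m1.py <<'E'
from h import *
d=np.load('v1.npz')
im=d['ti'];hsv=cv2.cvtColor(im,cv2.COLOR_RGB2HSV)
t=d['t'];s=d['s'];si=d['si'];sh=cv2.cvtColor(si,cv2.COLOR_RGB2HSV)
def box(P):
    (c,sz,a)=cv2.minAreaRect(P.astype(np.float32)[:,:2]); return np.round(c,4),np.round(sz,4),round(a,2)
def inb(P,x0,x1,y0,y1,z0,z1):
    return (P[...,0]>x0)&(P[...,0]<x1)&(P[...,1]>y0)&(P[...,1]<y1)&(P[...,2]>z0)&(P[...,2]<z1)
for n,P,H in(('top',t,hsv),('scene',s,sh)):
    grn=(H[...,0]>45)&(H[...,0]<75)&(H[...,1]>120)
    m=inb(P,.3,.65,-.12,.15,.083,.097)&grn; print(n,'crate',m.sum(),box(P[m]))
    grey=(H[...,1]<60)
    m=inb(P,.38,.62,.15,.45,.073,.095)&grey; print('tub',m.sum(),box(P[m]))
    m=inb(P,.35,.65,-.36,-.1,.02,.16)&grey; Q=P[m]; print('lid pts',len(Q),Q.min(0),Q.max(0))
    # plane ransac at 35deg
    rng=np.random.default_rng(0);best=None
    for _ in range(500):
        a=Q[rng.choice(len(Q),3,False)];nn=np.cross(a[1]-a[0],a[2]-a[0]);l=np.linalg.norm(nn)
        if l<1e-5: continue
        nn/=l; nn*=np.sign(nn[2])
        if abs(np.degrees(np.arccos(nn[2]))-35)>6: continue
        k=abs((Q-a[0])@nn)<.002
        if best is None or k.sum()>best.sum(): best=k
    A=Q[best];c0=A.mean(0);nn=np.linalg.svd(A-c0)[2][2];nn*=np.sign(nn[2])
    print('n',nn,np.degrees(np.arccos(nn[2])),best.sum(),'azim',np.degrees(np.arctan2(nn[1],nn[0])),c0)
    ex=np.cross(nn,[0,0,1.]);ex/=np.linalg.norm(ex);ey=np.cross(nn,ex)
    B=np.c_[(Q-c0)@ex,(Q-c0)@ey,(Q-c0)@nn]
    k=abs(B[:,2])<.004; (c,sz,a)=cv2.minAreaRect(B[k][:,:2].astype(np.float32)); print('plate',c0+c[0]*ex+c[1]*ey,sz,a)
    k=(B[:,2]>.025)&(B[:,2]<.036);(c,sz,a)=cv2.minAreaRect(B[k][:,:2].astype(np.float32));  print('ridge top centre',c0+c[0]*ex+c[1]*ey+nn*np.median(B[k][:,2]),sz,a,np.median(B[k][:,2]),k.sum())
    # crank
    m=inb(P,.38,.62,.15,.5,.092,.2)&(H[...,1]<60); Q=P[m];c0=Q.mean(0);v=np.linalg.svd(Q-c0)[2]
    print('crank',m.sum(),c0,v[0],Q.min(0),Q.max(0))
A=cv2.resize(im[150:240,150:250],None,fx=4,fy=4,interpolation=cv2.INTER_CUBIC);B=cv2.resize(im[150:240,330:430],None,fx=4,fy=4,interpolation=cv2.INTER_CUBIC)
cv2.imwrite('pics/crop1.png',np.hstack([A,B])[:,:,::-1])
E
python3 m1.py
```

```text
Traceback (most recent call last):
  File "m1.py", line 11, in <module>
    m=inb(P,.3,.65,-.12,.15,.083,.097)&grn; print(n,'crate',m.sum(),box(P[m]))
                                                                    ~~~^^^^^^
  File "m1.py", line 6, in box
    (c,sz,a)=cv2.minAreaRect(P.astype(np.float32)[:,:2]); return np.round(c,4),np.round(sz,4),round(a,2)
             ~~~~~~~~~~~~~~~^^^^^^^^^^^^^^^^^^^^^^^^^^^^
cv2.error: OpenCV(4.12.0) /io/opencv/modules/imgproc/src/convhull.cpp:143: error: (-215:Assertion failed) total >= 0 && (depth == CV_32F || depth == CV_32S) in function 'convexHull'
```

```bash
python3 - <<'E'
from h import *
d=np.load('v1.npz')
t=d['t'];s=d['s']
for u,v in((277,200),(260,300),(340,300),(254,200),(190,193),(378,203)):print('t',u,v,t[v,u],d['ti'][v,u])
for u,v in((282,225),(320,300),(120,260),(382,237),(260,183),(165,212)):print('s',u,v,s[v,u],d['si'][v,u])
print((np.nan_to_num(t[...,2])==0).mean(),np.isnan(s).mean())
E
```

```text
t 277 200 [0.55905363 0.01221585 0.01009566] [ 85 228 118]
t 260 300 [ 0.20868041  0.0635595  -0.00162086] [204 125  67]
t 340 300 [ 0.21492367 -0.21574055 -0.00088799] [195 121  65]
t 254 200 [0.55199309 0.08780511 0.08721205] [ 56 209  92]
t 190 193 [0.57274635 0.30720184 0.05874654] [243 241 243]
t 378 203 [ 0.55172937 -0.32624309  0.08230972] [130 126 123]
s 282 225 [0.52367616 0.01088478 0.00808178] [ 52 146  67]
s 320 300 [0.85157235 0.12228001 0.1235817 ] [183 126  76]
s 120 260 [ 0.69370363 -0.42875627  0.00202515] [139  85  40]
s 382 237 [0.58328781 0.29368725 0.05604963] [173 167 169]
s 260 183 [ 0.34540994 -0.07334167  0.00152956] [137  81  43]
s 165 212 [ 0.59417124 -0.30913125  0.10484067] [102 100  99]
0.004158163265306123 0.00407312925170068
```

```bash
sed -i 's/P.astype(np.float32)\[:,:2\]/np.ascontiguousarray(P[:,:2],np.float32)/; s/B\[k\]\[:,:2\].astype(np.float32)/np.ascontiguousarray(B[k][:,:2],np.float32)/g; s/,.3,.65,-.12,.15,.083,.097)&grn/,.38,.75,-.14,.18,.08,.1)\&grn/; s/,.38,.62,.15,.45,.073/,.45,.72,.16,.46,.073/; s/,.35,.65,-.36,-.1,.02,.16/,.4,.7,-.42,-.2,.035,.16/; s/,.38,.62,.15,.5,.092/,.45,.72,.16,.5,.095/' m1.py; sed -i "s/print(n,'crate',m.sum(),box/print(n,'crate',m.sum(),(grn).sum(),m.sum() and box/" m1.py
sed -i 's/H\[...,1\]>120/H[...,1]>100/;s/<75)/<85)/' m1.py
python3 m1.py
```

```text
top crate 435 7905 (array([0.5519, 0.0112]), array([0.1595, 0.2396]), 79.62)
tub 577 (array([0.6203, 0.2771]), array([0.1817, 0.241 ]), 71.52)
lid pts 1583 [ 0.44889555 -0.39951686  0.03672852] [ 0.64722067 -0.26011895  0.127638  ]
n [-0.10687504 -0.57108298  0.81390537] 35.52072932355793 814 azim -100.59997705338014 [ 0.55042019 -0.32356786  0.08786334]
plate [ 0.54852302 -0.33072035  0.08259562] (0.1841331422328949, 0.1414768099784851) 0.5626266002655029
ridge top centre [ 0.54510716 -0.34715705  0.10641373] (0.02578815072774887, 0.10866805911064148) 89.52362823486328 0.029137476043460803 166
crank 140 [0.62790888 0.37985077 0.11346203] [0.03525471 0.99094174 0.12958228] [0.48852909 0.16046281 0.09505846] [0.71998365 0.49901834 0.1699954 ]
scene crate 791 15156 (array([0.5508, 0.012 ]), array([0.1605, 0.2456]), 79.59)
tub 885 (array([0.6217, 0.2831]), array([0.1874, 0.2533]), 74.44)
lid pts 1374 [ 0.45330405 -0.39957579  0.0369928 ] [ 0.64894889 -0.2601522   0.12708475]
n [-0.10670592 -0.56566995  0.81769882] 35.14490453138545 664 azim -100.68253919499176 [ 0.56763477 -0.31928711  0.09488186]
plate [ 0.54928283 -0.33007966  0.08502091] (0.1880108118057251, 0.14077289402484894) 1.2273017168045044
ridge top centre [ 0.54703891 -0.34627426  0.10814146] (0.1106552928686142, 0.026764295995235443) 2.209522247314453 0.02830588451553391 129
crank 208 [0.62206352 0.36271201 0.10989811] [ 0.34415279 -0.93703639 -0.05934362] [0.5891306  0.1601507  0.09537166] [0.71865302 0.47349818 0.16730255]
```

View pics/crop1.png

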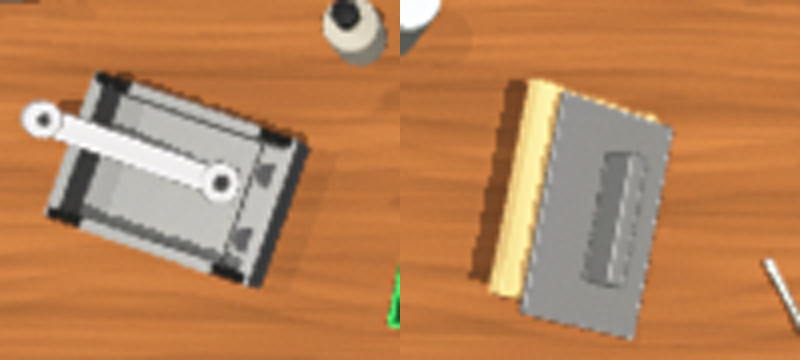

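Crop: left, the grey tub with the crank, its low boss at (220,183) on the floor and its high boss at (40,120) outside. Right, the lid on the stand with its ridge at (613,220). Both fit the description. Next I'll refine the tub and crank poses.

```bash
cat > m2.py <<'E'
from h import *
d=np.load('v1.npz')
for n,P,I in(('top',d['t'],d['ti']),('scene',d['s'],d['si'])):
    H=cv2.cvtColor(I,cv2.COLOR_RGB2HSV)
    c=np.array([.578,.307]); a=np.radians(74.5)
    for it in range(3):
        ey=np.array([np.cos(a),np.sin(a)]);ex=np.array([ey[1],-ey[0]])
        D=P[...,:2]-c; X=D@ex; Y=D@ey
        m=(abs(X)<.08)&(abs(Y)<.105)&(P[...,2]>.074)&(P[...,2]<.092)&(H[...,1]<60)
        Q=np.ascontiguousarray(P[m][:,:2],np.float32)
        cc,sz,ang=cv2.minAreaRect(Q)
        c=np.array(cc)
        a=np.radians(ang if sz[0]>sz[1] else ang+90)
        if np.sin(a)<0:a+=np.pi
    print(n,'tub',c,sz,np.degrees(a),m.sum())
    # crank: bright points
    m=(abs(X)<.06)&(Y>-.08)&(Y<.16)&(P[...,2]>.03)&(H[...,2]>(215 if n=='top' else 150))&(H[...,1]<40)
    hi=(abs(X)<.05)&(Y>.02)&(Y<.16)&(P[...,2]>.092)&(H[...,1]<60)
    Q=P[hi];print('hi n',len(Q),Q.min(0),Q.max(0),np.median(P[m],0),m.sum())
    # top surface of bar: take z relation
    for _ in range(2):
        c0=Q.mean(0);u=np.linalg.svd(Q-c0)[2][0];u*=np.sign(u[1])
    print('crank hi line',c0,u,np.degrees(np.arcsin(u[2])),'az',np.degrees(np.arctan2(u[1],u[0])))
    # all points near that line, upper surface
    W=P[(abs(X)<.1)&(abs(Y)<.2)]; r=W-c0; s=r@u; dd=np.linalg.norm(r-s[:,None]*u,axis=1)
    k=(dd<.014)&(abs(s)<.2)
    for _ in range(4):
        Qk=W[k];c0=Qk.mean(0);u=np.linalg.svd(Qk-c0)[2][0];u*=np.sign(u[1])
        r=W-c0;s=r@u;dd=np.linalg.norm(r-s[:,None]*u,axis=1);k=(dd<.013)
    s=np.sort(s[k]);print('all',k.sum(),c0,u,np.degrees(np.arcsin(u[2])),'az',np.degrees(np.arctan2(u[1],u[0])),s[0],s[-1],'ends',c0+s[0]*u,c0+s[-1]*u,'mid',c0+(s[0]+s[-1])/2*u)
E
python3 m2.py
```

```text
top tub [0.56744528 0.29475927] (0.1806577891111374, 0.1298748105764389) 72.29319763183594 541
hi n 120 [0.58864698 0.35744    0.0921007 ] [0.62504489 0.41257682 0.12851469] [0.59005568 0.33170737 0.07327155] 312
crank hi line [0.60760757 0.38492376 0.10955655] [0.26523374 0.77703033 0.57085456] 34.80983846062108 az 71.15302881310102
all 450 [0.5833096  0.31114682 0.06185093] [0.26802033 0.81931509 0.50684109] 30.453644333244863 az 71.8856666259284 -0.15214598358996706 0.11653324539230164 ends [ 0.54253138  0.18649132 -0.01526291] [0.61454287 0.40662426 0.12091476] mid [0.57853713 0.29655779 0.05282593]
scene tub [0.56595963 0.29555142] (0.17794285714626312, 0.1372913271188736) 72.25979614257812 795
hi n 196 [0.5891306  0.34833034 0.09218593] [0.62631905 0.41076277 0.1263912 ] [0.59133381 0.3360583  0.07880131] 283
crank hi line [0.61030458 0.38445286 0.10896359] [0.31195579 0.80923976 0.4978098 ] 29.855203045781547 az 68.91872736514352
all 493 [0.59127934 0.329334   0.07447274] [0.32793251 0.82202417 0.46554971] 27.745804138092243 az 68.25131594999439 -0.1808006482596997 0.09400482894064965 ends [ 0.53198893  0.18071149 -0.00969894] [0.62210658 0.40660824 0.11823667] mid [0.57704776 0.29365987 0.05426886]
```

```bash
python3 - <<'E'
from h import *
d=np.load('v1.npz')
c=grab('top')
A=plane(c,[[160,180]],.118)[0];B=plane(c,[[205,195.75]],.034)[0]
u=A-B;print(A,B,np.linalg.norm(u),np.degrees(np.arctan2(u[1],u[0])),np.degrees(np.arcsin(u[2]/np.linalg.norm(u))))
n=np.cross(np.cross(u,[0,0,1]),u);n/=np.linalg.norm(n);u/=np.linalg.norm(u)
o=(A+B)/2-1*u*.001-.018*n
print('origin',o,'u',u,'n',n)
g=o+.007*n; print('bar centre',g, 'at s=10',g+.01*u)
E
```

```text
[0.60822158 0.3937306  0.118     ] [0.56641608 0.26046534 0.034     ] 0.1629826007000024 72.58328475421428 31.023689725773355
origin [0.58983913 0.33513204 0.06005943] u [0.25650284 0.81766554 0.51539244] n [-0.15426683 -0.49176327  0.85695428]
bar centre [0.58875926 0.3316897  0.06605811] at s=10 [0.59132429 0.33986636 0.07121203]
```

The crank checks out: its boss spacing is 163 mm and it rises 31.0°, both as specified. Next is the helper for working out moves.

```bash
cat >> h.py <<'E'
def ori(az,tilt=0):
    "tool x along azimuth az (deg) rising by tilt, tool y horizontal, z down"
    a,t=np.radians([az,tilt]);u=np.array([np.cos(a),np.sin(a),0]);k=np.array([0,0,1.])
    x=np.cos(t)*u+np.sin(t)*k; z=np.sin(t)*u-np.cos(t)*k
    return np.c_[x,np.cross(z,x),z]
def rel(targets,frm=None):
    s=status.read_state()
    p,Q=(np.array(s['ee_pos']),R.from_quat(s['eef_rot']).as_matrix()) if frm is None else frm
    for t,M in targets:
        print(np.round(R.from_matrix(Q.T@M).as_rotvec(),3),np.round(Q.T@(np.array(t)-p)*1000,1),'|',np.round(t,4))
E
python3 - <<'E'
from h import *
C=ori(72.6,20)
rel([([.45,-.2,.3],ori(45)),([.57,.30,.25],C)])
g=np.array([.5888,.3317,.0661])
print('then');rel([(g-.019*-C[:,2]+[0,0,.08],C),(g+.019*C[:,2],C)],frm=(np.array([.57,.30,.25]),C))
E
```

```text
[-0.001 -0.    -0.418] [ 348.  -276.4  -77.8] | [ 0.45 -0.2   0.3 ]
[ 0.156  0.325 -0.89 ] [ 639.8 -699.7  -27.4] | [0.57 0.3  0.25]
then
[0. 0. 0.] [ -1.8   8.5 128.9] | [0.5907 0.3379 0.1282]
[0. 0. 0.] [-29.2   8.5 204.1] | [0.5907 0.3379 0.0482]
```

Request:
{"name": "jog_arm", "arguments": {"plan": [[0,0,-0.42,348,-276,-78,0.2],[0,0,-0.42,348,-276,-78,0.2],[0,0,-0.42,348,-276,-78,0.2],[0,0,-0.42,348,-276,-78,0.2],[0,0,-0.42,348,-276,-78,0.2],[0,0,-0.42,348,-276,-78,0.2],[0,0,-0.42,348,-276,-78,0.2],[0,0,-0.42,348,-276,-78,0.2],[0,0,-0.42,348,-276,-78,0.2],[0.156,0.325,-0.89,640,-700,-27,0.2],[0.156,0.325,-0.89,640,-700,-27,0.2],[0.156,0.325,-0.89,640,-700,-27,0.2]]}}

```text
time: 1.35
ee_pos: [0.4849, -0.0541, 0.2859]
eef_rot: [0.83, 0.542, 0.109, -0.079]
ft_force: [0.6, 0.5, -0.5]
width: 0.0523
grip_force: 0.0
```

```bash
python3 - <<'E'
from h import *
C=ori(72.6,20);print(status.read_state()['joint_positions'])
g=np.array([.5888,.3317,.0661])
rel([([.57,.30,.25],C),(g+.019*C[:,2]+[0,0,.08],C)])
E
```

```text
[ 0.73838107 -0.00251357 -0.52378377  1.74046933 -0.27351136  1.36954802
 -0.14915978]
[ 0.021  0.079 -0.108] [335.8 -63.5 130.8] | [0.57 0.3  0.25]
[ 0.021  0.079 -0.108] [344.9 -58.  259.6] | [0.5907 0.3379 0.1282]
```

Request:
{"name": "jog_arm", "arguments": {"plan": [[0.02,0.08,-0.11,336,-63,130,0.2],[0.02,0.08,-0.11,336,-63,130,0.2],[0.02,0.08,-0.11,336,-63,130,0.2],[0.02,0.08,-0.11,336,-63,130,0.2],[0.02,0.08,-0.11,336,-63,130,0.2],[0.02,0.08,-0.11,336,-63,130,0.2],[0.02,0.08,-0.11,336,-63,130,0.2],[0.02,0.08,-0.11,336,-63,130,0.2],[0.02,0.08,-0.11,336,-63,130,0.2],[0.02,0.08,-0.11,336,-63,130,0.2]]}}

```text
time: 2.35
ee_pos: [0.5717, 0.2966, 0.2491]
eef_rot: [0.795, 0.582, 0.139, -0.102]
ft_force: [0.5, -0.8, 0.5]
width: 0.0524
grip_force: 0.0
```

```bash
python3 - <<'E'
from h import *
C=ori(72.6,20)
g=np.array([.5888,.3317,.0661])
rel([(g+.019*C[:,2]+[0,0,.08],C),(g+.019*C[:,2],C)])
c=grab('wrist','w1.png')
W=cloud(c);np.save('w1.npy',W)
E
```

```text
[-0.     0.003 -0.003] [  1.4   5.8 129. ] | [0.5907 0.3379 0.1282]
[-0.     0.003 -0.003] [-25.8   5.9 204.2] | [0.5907 0.3379 0.0482]
```

View pics/w1.png

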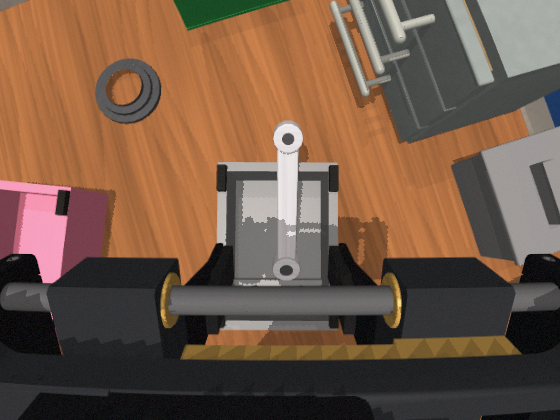

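Wrist view: the crank runs straight from (288,138) to (287,269), centred between the fingers and aligned with the tool. Next: descend and grip.

Request:
{"name": "jog_arm", "arguments": {"squeeze": 40, "plan": [[0,0,0,1,6,129,0.2],[0,0,0,1,6,129,0.2],[0,0,0,1,6,129,0.2],[0,0,0,-12,6,167,0.2],[0,0,0,-26,6,204,0.2],[0,0,0,-26,6,204,0.2],[0,0,0,-26,6,204,-1],[0,0,0,-26,6,204,-1],[0,0,0,-26,6,204,-1],[0,0,0,-26,6,204,-1],[0,0,0,-26,6,204,-1],[0,0,0,-26,6,204,-1]]}}

```text
time: 3.6
ee_pos: [0.5914, 0.3384, 0.0498]
eef_rot: [0.795, 0.582, 0.14, -0.102]
ft_force: [-2.8, -2.6, 6.2]
width: 0.0215
grip_force: 40.0
```

Request:
{"name": "jog_arm", "arguments": {"plan": [[0,0,0,7,0,-19,-1],[0,0,0,21,0,-56,-1],[0,0,0,34,0,-94,-1],[0,0,0,48,0,-131,-1],[0,0,0,62,0,-169,-1],[0,0,0,62,0,-169,-1]]}}

```text
time: 4.2
ee_pos: [0.5932, 0.3407, 0.2354]
eef_rot: [0.794, 0.582, 0.143, -0.101]
ft_force: [1.4, 0.2, -2.5]
width: 0.0216
grip_force: 40.0
```

```bash
python3 - <<'E'
from h import *
s=status.read_state();print(s['width'],s['joint_positions'])
C=ori(-10.4,-11)
g=np.array([.5515,.0115,0])
rel([(g+.019*C[:,2]+[0,0,.23],C),(g+.019*C[:,2]+[0,0,.057],C)])
E
```

```text
0.021560246724461742 [ 0.14177119  0.37640939 -0.76958377  1.51491703  0.04135054  1.0730319
 -0.87547407]
[-0.112 -0.45   1.457] [-315.1   55.8  -90. ] | [0.5479 0.0122 0.2113]
[-0.112 -0.45   1.457] [-374.9   54.8   72.3] | [0.5479 0.0122 0.0383]
```

Request:
{"name": "jog_arm", "arguments": {"plan": [[-0.11,-0.45,1.46,-315,56,-90,-1],[-0.11,-0.45,1.46,-315,56,-90,-1],[-0.11,-0.45,1.46,-315,56,-90,-1],[-0.11,-0.45,1.46,-315,56,-90,-1],[-0.11,-0.45,1.46,-315,56,-90,-1],[-0.11,-0.45,1.46,-315,56,-90,-1],[-0.11,-0.45,1.46,-315,56,-90,-1],[-0.11,-0.45,1.46,-315,56,-90,-1],[-0.11,-0.45,1.46,-315,56,-90,-1],[-0.11,-0.45,1.46,-315,56,-90,-1],[-0.11,-0.45,1.46,-315,56,-90,-1],[-0.11,-0.45,1.46,-315,56,-90,-1]]}}

```text
time: 5.4
ee_pos: [0.5459, 0.0107, 0.205]
eef_rot: [0.991, -0.092, -0.101, -0.008]
ft_force: [0.4, 0.7, -1.3]
width: 0.0218
grip_force: 40.0
```

```bash
python3 - <<'E'
from h import *
s=status.read_state();print(s['width'],s['ee_pos'],s['joint_positions'])
C=ori(-10.4,-11)
g=np.array([.5515,.0115,0])
rel([(g+.019*C[:,2]+[0,0,.23],C),(g+.019*C[:,2]+[0,0,.057],C)])
c=grab('top');P=cloud(c)
H=cv2.cvtColor(c['image'],cv2.COLOR_RGB2HSV)
c=grab('scene','s2.png')
E
```

```text
0.021770159706160433 [0.54590742 0.01071237 0.20504922] [ 0.25821387  0.35769991 -0.42103233  1.50340198  0.08040943  1.50375889
 -1.9212231 ]
[ 0.003  0.011 -0.003] [ 0.4 -1.8 -6.5] | [0.5479 0.0122 0.2113]
[ 0.003  0.011 -0.003] [ 35.3  -2.4 162.9] | [0.5479 0.0122 0.0383]
```

View pics/s2.png

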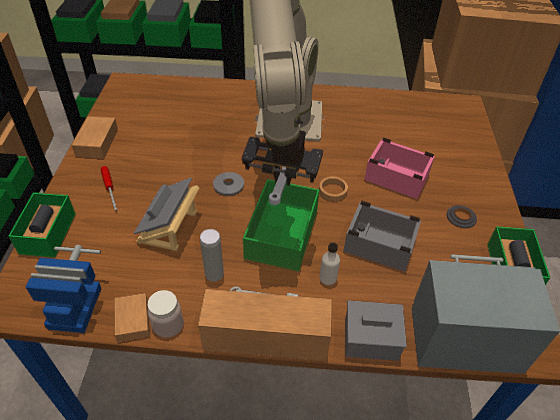

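Scene: the crank is held level above the crate, in line with it, at (280,190). Next: lower and release.

Request:
{"name": "jog_arm", "arguments": {"plan": [[0,0,0,9,0,40,-1],[0,0,0,18,-1,80,-1],[0,0,0,27,-1,120,-1],[0,0,0,34,-2,157,-1],[0,0,0,34,-2,157,-1],[0,0,0,34,-2,157,-1],[0,0,0,34,-2,157,0],[0,0,0,34,-2,157,0],[0,0,0,34,-2,157,0],[0,0,0,20,-1,90,0],[0,0,0,0,0,0,0],[0,0,0,0,0,0,0]]}}

```text
time: 6.7
ee_pos: [0.5461, 0.0106, 0.1984]
eef_rot: [0.991, -0.092, -0.1, -0.008]
ft_force: [1.7, -0.6, 0.6]
width: 0.0435
grip_force: 0.0
```

```bash
cat > m3.py <<'E'
from h import *
s=status.read_state();print(s['ee_pos'])
# lid pose
n=np.array([-.1068,-.568,.8155]);n/=np.linalg.norm(n)
x=np.array([np.cos(np.radians(-10.6)),np.sin(np.radians(-10.6)),0]);x-=n*(x@n);x/=np.linalg.norm(x)
L=np.c_[x,-np.cross(n,x),-n]   # tool x=lid x, tool z=-n
print(np.linalg.det(L))
top=np.array([.5460,-.3467,.1073])   # ridge top centre (plate top +30mm n)
def tcp(h): return top+h*n     # h: TCP above ridge top
mid=np.array([.5,-.2,.28])
rel([(mid,ori(-10.6)),(tcp(.12),L),(tcp(-.025),L)])
print('from hover');rel([(tcp(-.025),L)],frm=(tcp(.12),L))
E
python3 m3.py
python3 - <<'E'
from h import *
c=grab('scene','s3.png')
E
```

```text
[0.54610836 0.01060355 0.19841926]
0.9999999999999999
[0.003 0.2   0.001] [-22.7 215.7 -77.9] | [ 0.5  -0.2   0.28]
[ 0.618  0.194 -0.061] [ 62.7 420.7 -18.3] | [ 0.5332 -0.4149  0.2052]
[ 0.618  0.194 -0.061] [ 86.4 336.5  97.4] | [ 0.5487 -0.3325  0.0869]
from hover
[0. 0. 0.] [ -0.  -0. 145.] | [ 0.5487 -0.3325  0.0869]
```

Request:
{"name": "jog_arm", "arguments": {"squeeze": 50, "plan": [[0,0.2,0,-23,216,-78,0.2],[0,0.2,0,-23,216,-78,0.2],[0,0.2,0,-23,216,-78,0.2],[0,0.2,0,-23,216,-78,0.2],[0.62,0.19,-0.06,63,421,-18,0.2],[0.62,0.19,-0.06,63,421,-18,0.2],[0.62,0.19,-0.06,63,421,-18,0.2],[0.62,0.19,-0.06,63,421,-18,0.2],[0.62,0.19,-0.06,63,421,-18,0.2],[0.62,0.19,-0.06,63,421,-18,0.2],[0.62,0.19,-0.06,63,421,-18,0.2],[0.62,0.19,-0.06,63,421,-18,0.2]]}}

```text
time: 7.95
ee_pos: [0.5344, -0.4141, 0.204]
eef_rot: [0.949, -0.088, 0.027, -0.303]
ft_force: [-0.4, 0.6, -0.0]
width: 0.052
grip_force: 0.0
```

```bash
python3 m3.py; python3 - <<'E'
from h import *
print(status.read_state()['joint_positions'])
c=grab('top','t3.png');P=cloud(c);H=cv2.cvtColor(c['image'],cv2.COLOR_RGB2HSV)
m=(H[...,1]<60)&(P[...,0]>.4)&(P[...,0]<.72)&(abs(P[...,1]-.01)<.11)&(P[...,2]<.12)&(P[...,2]>.004)
Q=P[m];print('crank',m.sum(),Q.min(0),Q.max(0),cv2.minAreaRect(np.ascontiguousarray(Q[:,:2],np.float32)))
c=grab('wrist','w3.png'); P=cloud(c);np.save('w3.npy',P)
E
```

```text
[ 0.53443105 -0.414092    0.2039661 ]
0.9999999999999999
[-0.618  0.003  0.001] [ -73.1 -210.4   56.5] | [ 0.5  -0.2   0.28]
[-0.002  0.003 -0.   ] [-1.1  0.1 -1.6] | [ 0.5332 -0.4149  0.2052]
[-0.002  0.003 -0.   ] [ -0.6   0.3 143.4] | [ 0.5487 -0.3325  0.0869]
from hover
[0. 0. 0.] [ -0.  -0. 145.] | [ 0.5487 -0.3325  0.0869]
[ 0.912686    0.76434276 -0.15457383  0.99530249 -0.39833161  1.74653138
 -0.97247362]
crank 373 [ 0.46066778 -0.02101129  0.00437098] [0.65180484 0.03466915 0.03452029] ((0.556310772895813, 0.007144946604967117), (0.030531611293554306, 0.19411782920360565), 80.45262908935547)
```

View pics/w3.png

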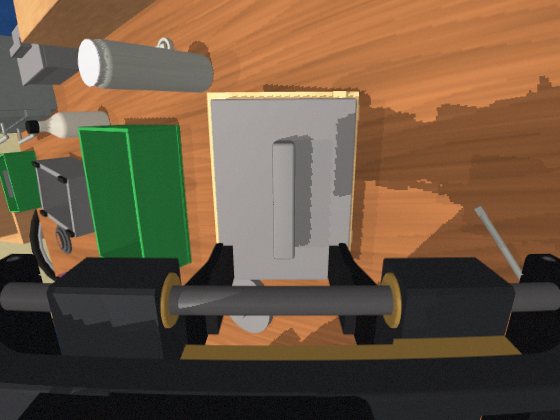

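The crank lies flat in the crate (194 mm long, 4–35 mm high). Wrist view: ridge at x 273–294, rows 142–258, straight between the fingers. I'll measure its centre in the tool frame.

```bash
cat > m4.py <<'E'
from h import *
import sys
P=np.load(sys.argv[1]);s=status.read_state()
T=R.from_quat(s['eef_rot']).as_matrix();B=(P-s['ee_pos'])@T*1000
v,u=np.mgrid[:420,:560]
z0,z1=float(sys.argv[2]),float(sys.argv[3])
for z in (z0,z1):
    m=(abs(B[...,2]-z)<4)&(abs(B[...,1])<90)&(abs(B[...,0])<130)&(v<292)
    Q=B[m];print(z,m.sum(),np.median(Q,0),Q.min(0),Q.max(0),cv2.minAreaRect(np.ascontiguousarray(Q[:,:2],np.float32)))
    A=np.c_[Q[:,:2],np.ones(len(Q))];print('plane slopes deg',np.degrees(np.linalg.lstsq(A,Q[:,2],rcond=None)[0][:2]))
E
python3 m4.py w3.npy 120 150
```

```text
120.0 2535 [  2.68077988   3.71408606 119.36281808] [-55.50460174  -6.78672981 116.74262205] [ 53.00485458  13.68165891 123.12281189] ((-1.3251914978027344, 3.1438417434692383), (19.830018997192383, 108.5894775390625), 89.28363037109375)
plane slopes deg [ 0.21503675 -0.04526696]
150.0 20978 [ 16.56623018   2.10289431 149.2171037 ] [-95.08205674 -65.28024339 146.10515827] [ 91.51354469  72.38199749 153.20246162] ((-1.7580337524414062, 3.6949310302734375), (136.83233642578125, 185.78970336914062), 89.50285339355469)
plane slopes deg [ 0.22525232 -0.3529111 ]
```

Request:
{"name": "jog_arm", "arguments": {"squeeze": 55, "plan": [[0,0,0,-1,3.4,45,0.2],[0,0,0,-1,3.4,90,0.2],[0,0,0,-1,3.4,120,0.2],[0,0,0,-1,3.4,143,0.2],[0,0,0,-1,3.4,143,0.2],[0,0,0,-1,3.4,143,0.2],[0,0,0,-1,3.4,143,-1],[0,0,0,-1,3.4,143,-1],[0,0,0,-1,3.4,143,-1],[0,0,0,-1,3.4,143,-1],[0,0,0,-1,3.4,143,-1],[0,0,0,-1,3.4,143,-1]]}}

```text
time: 9.25
ee_pos: [0.5472, -0.334, 0.0861]
eef_rot: [0.948, -0.087, 0.026, -0.305]
ft_force: [-5.7, 6.2, 14.5]
width: 0.0198
grip_force: 55.0
```

Request:
{"name": "jog_arm", "arguments": {"plan": [[0,0,0,0,0,-25,-1],[0,0,0,0,0,-70,-1],[0,0,0,0,0,-120,-1],[0,0,0,0,0,-160,-1],[0,0,0,0,0,-160,-1]]}}

```text
time: 9.75
ee_pos: [0.5295, -0.4323, 0.2184]
eef_rot: [0.949, -0.09, 0.029, -0.3]
ft_force: [0.0, -1.2, -1.6]
width: 0.0196
grip_force: 54.9
```

```bash
python3 - <<'E'
from h import *
rel([([.5,-.25,.30],ori(15)),([.50,-.05,.28],ori(45)),([.567,.295,.23],ori(72.3))])
E
```

```text
[-0.602 -0.138 -0.437] [ -63.4 -188.8   32.9] | [ 0.5  -0.25  0.3 ]
[-0.562 -0.298 -0.943] [-101.1 -338.1  162.1] | [ 0.5  -0.05  0.28]
[-0.5   -0.443 -1.403] [-100.3 -597.   405. ] | [0.567 0.295 0.23 ]
```

Request:
{"name": "jog_arm", "arguments": {"plan": [[-0.6,-0.14,-0.44,-63,-189,33,-1],[-0.6,-0.14,-0.44,-63,-189,33,-1],[-0.6,-0.14,-0.44,-63,-189,33,-1],[-0.6,-0.14,-0.44,-63,-189,33,-1],[-0.6,-0.14,-0.44,-63,-189,33,-1],[-0.6,-0.14,-0.44,-63,-189,33,-1],[-0.56,-0.3,-0.94,-101,-338,162,-1],[-0.56,-0.3,-0.94,-101,-338,162,-1],[-0.56,-0.3,-0.94,-101,-338,162,-1],[-0.56,-0.3,-0.94,-101,-338,162,-1],[-0.56,-0.3,-0.94,-101,-338,162,-1],[-0.56,-0.3,-0.94,-101,-338,162,-1]]}}

```text
time: 10.95
ee_pos: [0.4988, -0.0457, 0.2775]
eef_rot: [0.923, 0.384, -0.002, -0.006]
ft_force: [-0.3, -1.2, -1.7]
width: 0.0193
grip_force: 54.9
```

```bash
python3 - <<'E'
from h import *
print(status.read_state()['joint_positions'])
rel([([.567,.295,.23],ori(72.3))])
E
```

```text
[ 0.43239098  0.06589105 -0.44312679  1.66672902  0.01871255  1.42436501
 -0.79612286]
[-0.013 -0.004 -0.474] [ 289.5 -191.4   50.1] | [0.567 0.295 0.23 ]
```

Request:
{"name": "jog_arm", "arguments": {"plan": [[-0.013,0,-0.474,290,-191,50,-1],[-0.013,0,-0.474,290,-191,50,-1],[-0.013,0,-0.474,290,-191,50,-1],[-0.013,0,-0.474,290,-191,50,-1],[-0.013,0,-0.474,290,-191,50,-1],[-0.013,0,-0.474,290,-191,50,-1],[-0.013,0,-0.474,290,-191,50,-1],[-0.013,0,-0.474,290,-191,50,-1],[-0.013,0,-0.474,290,-191,50,-1],[-0.013,0,-0.474,290,-191,50,-1],[-0.013,0,-0.474,290,-191,50,-1]]}}

```text
time: 12.05
ee_pos: [0.5693, 0.2922, 0.2311]
eef_rot: [0.809, 0.588, 0.002, 0.001]
ft_force: [-1.0, -0.7, -2.0]
width: 0.0195
grip_force: 54.9
```

```bash
cat > m5.py <<'E'
from h import *
s=status.read_state();print(s['ee_pos'],np.round(s['eef_rot'],4))
C=ori(72.3);print('to target ori');rel([(s['ee_pos'],C)])
for n in('top','scene'):
    c=grab(n,n[0]+'5.png');P=cloud(c);np.save(n[0]+'5.npy',P)
c=grab('wrist','w5.png');W=cloud(c)
B=(W-s['ee_pos'])@R.from_quat(s['eef_rot']).as_matrix()*1000
np.save('w5.npy',W)
v,u=np.mgrid[:420,:560]
for nm,z in(('plate',5),('ridge',-25)):
    m=(abs(B[...,2]-z)<8)&(abs(B[...,1])<80)&(abs(B[...,0])<110)&(v<290)
    Q=B[m];print(nm,m.sum(),np.median(Q,0),Q.min(0),Q.max(0))
    A=np.c_[Q[:,:2],np.ones(len(Q))];print('slopes deg',np.degrees(np.linalg.lstsq(A,Q[:,2],rcond=None)[0][:2]))
    print(cv2.minAreaRect(np.ascontiguousarray(Q[:,:2],np.float32)))
    for n in('top','scene'):
        P=np.load(n[0]+'5.npy');b=(P-s['ee_pos'])@R.from_quat(s['eef_rot']).as_matrix()*1000
        m=(abs(b[...,2]-z)<5)&(abs(b[...,1])<85)&(abs(b[...,0])<115);Q=b[m]
        if len(Q)>20:
            print(n,len(Q),np.median(Q,0),cv2.minAreaRect(np.ascontiguousarray(Q[:,:2],np.float32)),np.degrees(np.linalg.lstsq(np.c_[Q[:,:2],np.ones(len(Q))],Q[:,2],rcond=None)[0][:2]))
E
python3 m5.py
```

```text
[0.56931478 0.29219514 0.2310561 ] [0.8088 0.5881 0.0021 0.0009]
to target ori
[ 0.004 -0.002 -0.004] [0. 0. 0.] | [0.5693 0.2922 0.2311]
plate 40023 [56.00292447  0.25483974  5.41687134] [ -8.55710057 -68.6102349   -2.97451709] [93.69039939 67.80191761  8.85918941]
slopes deg [ 0.12043285 -0.27232279]
((42.560420989990234, -0.42858123779296875), (136.1560821533203, 101.99176788330078), 89.74441528320312)
top 758 [-59.9874265   32.94940912   5.5963499 ] ((-8.815475463867188, 11.081218719482422), (172.36622619628906, 114.30510711669922), 0.013855517841875553) [ 0.12550516 -0.45115008]
scene 1901 [ 6.41272303 24.50224335  3.93440493] ((-0.9747543334960938, -0.19124603271484375), (140.76255798339844, 185.71885681152344), 89.84959411621094) [ 0.00623675 -0.11699403]
ridge 5832 [ 26.06532985  -0.58558361 -24.4577511 ] [ -1.55153097 -21.16542996 -32.99230967] [ 55.57839988  20.7884716  -17.00396267]
slopes deg [ 1.22059858 -0.06681531]
((25.712100982666016, 3.6612415313720703), (58.894554138183594, 40.590965270996094), 14.488041877746582)
top 64 [-43.71995717   1.82764564 -24.45345519] ((-32.95824432373047, 1.8888988494873047), (47.91941833496094, 19.79031753540039), 7.308451175689697) [0.1658322  0.69320257]
scene 62 [ 41.04752459   3.40342823 -25.67585844] ((-0.46849822998046875, 0.1996145248413086), (22.491138458251953, 107.60699462890625), 89.55197143554688) [0.88340832 0.24827423]
```

View pics/w5.png

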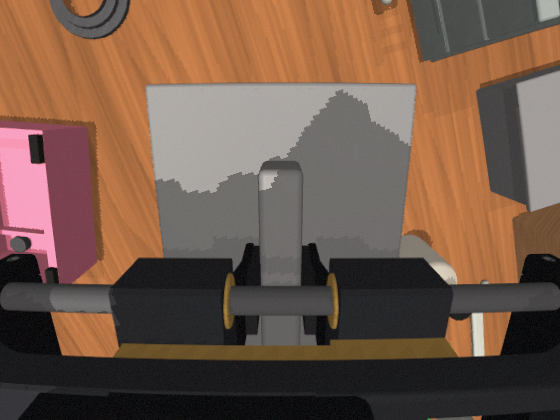

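Wrist view: the lid is held straight and level, with its far edge at row 85 and the ridge at x 260–302. I'll cross-check the tub centre with the earlier wrist cloud.

```bash
python3 - <<'E'
from h import *
P=np.load('w1.npy');v,u=np.mgrid[:420,:560]
c=np.array([.567,.295]);a=np.radians(72.3);ey=np.array([np.cos(a),np.sin(a)]);ex=np.array([ey[1],-ey[0]])
X=(P[...,:2]-c)@ex*1000;Y=(P[...,:2]-c)@ey*1000;Z=P[...,2]*1000
m=(abs(Z-81)<9)&(abs(X)<80)&(abs(Y)<105)&(v<240)
print(m.sum(),np.median(Z[m]))
for y0,y1 in((20,40),(40,60),(60,75)):
    k=m&(Y>y0)&(Y<y1)&(abs(X)>45);print(y0,X[k].min(),X[k].max(),np.percentile(X[k],[1,99]),k.sum(), 'inner',X[k&(X<0)].max(),X[k&(X>0)].min())
for x0,x1 in((-50,-30),(-30,-12),(30,50)):
    k=m&(X>x0)&(X<x1)&(Y>60);print(x0,np.percentile(Y[k],[1,99]),k.sum())
rel([([.567,.295,.115],ori(72.3)),([.567,.295,.1],ori(72.3))])
E
```

```text
3112 80.06071781768674
20 -64.86161181310008 64.7559381002199 [-64.71458019  64.70771991] 376 inner -54.88282587913617 54.9925538847521
40 -65.11662748374805 64.96975158797584 [-64.93088366  64.88163802] 407 inner -54.69206187634574 54.901242944182876
60 -64.94657852228795 64.81924623823684 [-64.81049981  64.66810112] 325 inner -54.86054948954793 55.022759737045675
-50 [81.38330058 91.32548979] 186
-30 [81.39164348 91.36489241] 178
30 [81.35840136 91.53505098] 208
[ 0.004 -0.003 -0.003] [  0.7  -2.7 116.4] | [0.567 0.295 0.115]
[ 0.004 -0.003 -0.003] [  0.6  -2.7 131.4] | [0.567 0.295 0.1  ]
```

Request:
{"name": "jog_arm", "arguments": {"squeeze": 60, "plan": [[0.004,-0.003,-0.003,1.7,-2.6,45,-1],[0.004,-0.003,-0.003,1.7,-2.6,85,-1],[0.004,-0.003,-0.003,1.7,-2.6,100,-1],[0.004,-0.003,-0.003,1.7,-2.6,100,-1],[0.004,-0.003,-0.003,1.7,-2.6,106,-1],[0.004,-0.003,-0.003,1.7,-2.6,112,-1],[0.004,-0.003,-0.003,1.7,-2.6,118,-1],[0.004,-0.003,-0.003,1.7,-2.6,124,-1],[0.004,-0.003,-0.003,1.7,-2.6,128,-1],[0.004,-0.003,-0.003,1.7,-2.6,130,-1],[0.004,-0.003,-0.003,1.7,-2.6,130,-1]]}}

```text
time: 13.3
ee_pos: [0.5667, 0.2973, 0.1007]
eef_rot: [0.807, 0.591, -0.0, -0.0]
ft_force: [0.3, -0.1, -2.4]
width: 0.0193
grip_force: 59.9
```

Request:
{"name": "jog_arm", "arguments": {"plan": [[0,0,0,0,0,2,-1],[0,0,0,0,0,4,-1],[0,0,0,0,0,6,-1],[0,0,0,0,0,8,-1],[0,0,0,0,0,9,-1],[0,0,0,0,0,10,-1],[0,0,0,0,0,10,-1]]}}

```text
time: 14.0
ee_pos: [0.5671, 0.2976, 0.093]
eef_rot: [0.807, 0.591, 0.0, -0.0]
ft_force: [-5.3, -4.1, 13.6]
width: 0.0195
grip_force: 59.9
```

Request:
{"name": "jog_arm", "arguments": {"plan": [[0,0,0,0,0,1,-1],[0,0,0,0,0,2,-1],[0,0,0,0,0,3,-1],[0,0,0,0,0,3,-1],[0,0,0,0,0,3,-1]]}}

```text
time: 14.5
ee_pos: [0.5672, 0.2975, 0.0915]
eef_rot: [0.807, 0.591, 0.001, 0.0]
ft_force: [-9.2, -8.9, 25.4]
width: 0.0194
grip_force: 60.0
```

Request:
{"name": "jog_arm", "arguments": {"plan": [[0,0,0,0,0,1,-1],[0,0,0,0,0,2,-1],[0,0,0,0,0,3,-1],[0,0,0,0,0,3,-1]]}}

```text
time: 14.9
ee_pos: [0.5672, 0.2976, 0.0914]
eef_rot: [0.807, 0.591, 0.001, 0.001]
ft_force: [-20.8, -14.5, 50.2]
width: 0.0198
grip_force: 60.1
```

It's firmly home: z stopped at 0.0914 while the force rose to 50 N. Next: unload, let go, retreat and check.

Request:
{"name": "jog_arm", "arguments": {"plan": [[0,0,0,0,0,-3,-1],[0,0,0,0,0,-5,-1],[0,0,0,0,0,-5,0.2],[0,0,0,0,0,-5,0.2],[0,0,0,0,0,-5,0.2],[0,0,0,0,0,-20,0.2],[0,0,0,0,0,-60,0.2],[0,0,0,0,0,-110,0.2],[0,0,0,0,0,-160,0.2],[0,0,0,0,0,-160,0.2],[0,0,0,0,0,-160,0.2]]}}

```text
time: 16.0
ee_pos: [0.5673, 0.2979, 0.2474]
eef_rot: [0.807, 0.591, 0.001, -0.0]
ft_force: [-0.2, 0.0, -0.9]
width: 0.0524
grip_force: 0.0
```

```bash
python3 - <<'E'
from h import *
s=status.read_state();print(s['ee_pos'],s['ft_force'])
c=grab('wrist','w6.png');P=cloud(c);v,u=np.mgrid[:420,:560]
o=np.array([.567,.2963]);a=np.radians(72.3);ey=np.array([np.cos(a),np.sin(a)]);ex=np.array([ey[1],-ey[0]])
def ev(P,vm):
    X=(P[...,:2]-o)@ex*1000;Y=(P[...,:2]-o)@ey*1000;Z=P[...,2]*1000
    m=(abs(Z-88)<8)&(abs(X)<85)&(abs(Y)<110)&vm
    print(m.sum(),'z med',np.median(Z[m]),'X',X[m].min(),X[m].max(),'Y',Y[m].min(),Y[m].max())
    f=np.linalg.lstsq(np.c_[X[m],Y[m],np.ones(m.sum())],Z[m],rcond=None)[0];print('slope deg',np.degrees(f[:2]),'z0',f[2])
ev(P,v<285)
c=grab('scene','s6.png');ev(cloud(c),v>-1)
E
```

```text
[0.5673413  0.29785333 0.24737746] [-0.15421925  0.04838592 -0.88061996]
19922 z med 85.88671482188568 X -68.94352001025972 68.5131764029356 Y -92.60744431070849 93.60229030443482
slope deg [-0.04219473 -0.03760844] z0 85.89387734148308
2045 z med 88.47005687540288 X -71.28714109193405 69.18073879380331 Y -93.41089101604096 91.70243955102261
slope deg [0.16399748 0.24653755] z0 88.42237113680886
```

View pics/s6.png

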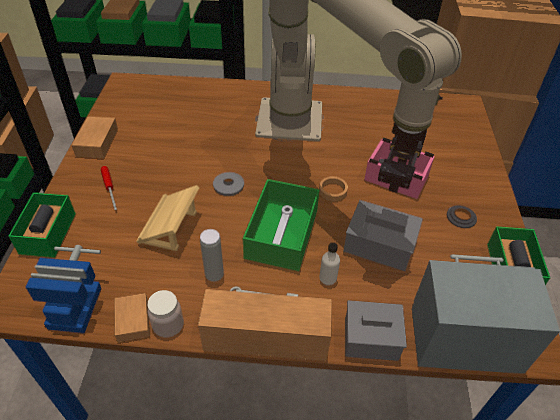

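Scene: the lid is on the tub at (385,232), the crank lies in the crate at (283,225), and the bystanders haven't moved. By the wrist camera, the lid's upper face is at 85.9 mm (86 when seated), level within 0.05°. I'm handing in.

```bash
python3 -c "
from bench import order
print(order.close_job())"
```

```text
the job is handed in; nothing more can be done
None
```

The job is handed in: the crank arm lies flat inside the scrap crate, and the lid is pressed fully home on the tub, level and released, after about 16 s of the 64 s allowed.

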